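# Hold two foam blocks under pressure in the gluing jig

### The arm

A 7-joint arm with a two-finger parallel gripper is mounted at the origin on the work surface; the furniture and walls round the work are solid. World frame = base frame: x ahead of the robot, y to its left, z up, the work surface at z = 0. Lengths are in m, angles in rad, forces in N, time in s.
With the tool pointing down it reaches from about 0.425 to 1.025 m from the base axis. Payload 9.4 kg.
Tool frame: the origin (TCP) lies midway between the tips of the shut fingers; the grasp point (between the pads) lies 19 mm behind it (grip_point_offset is the distance from the TCP to the grasp point, in m); z points along the fingers, y is the direction in which the jaws open and shut (so a half turn about z gives the same grasp; the last joint's range is limited). The gripper opens to 93 mm and grips with 3 to 60 N. Pads are 15 mm wide; open, the fingers measure 128 mm over their backs; the gripper's body (75 mm by 188 mm) begins 65 mm behind the grasp point.
Start: joints at [1.157, 0.599, -0.003, 1.599, 0.002, 0.943, -0.08], TCP at [0.24, -0.684, 0.219] pointing down, gripper open.
Joint ranges: [-2.57, 2.57], [-0.35, 1.97], [-1.29, 1.29], [0.11, 2.56], [-1.05, 4.19], [0.11, 1.86], [-2.63, 2.63]. Speed limits (rad/s): [2.22, 2.22, 3.01, 3.01, 3.14, 3.14, 3.14].

### API

Orientations are given as a unit quaternion [w, x, y, z].
In Python, from rig import * gives the robot as it stands.
- The arm moves only by the tool play_rows, never from a script. Its argument "commands" is text: rows parted by semicolons, each of 7 numbers parted by spaces: the shift along the world's x, y, z in mm, then the turn, a rotation vector about the world's x, y, z in degrees, then the opening, from 0 (shut) to 1 (fully open). A call has 1 to 20 rows; each row is the pose to reach, as a shift and turn from the pose commanded when the call began; what a row does not reach only later rows make up. A row lasts 1/8 s, in which the tool goes at most 62.5 mm and 10.7 degrees, less where a joint would pass 70% of its speed; a pose out of reach is approached as far as the arm can. A call with a gripper value outside its range is refused whole. The fingers move at their own pace and stop on an object; "squeeze" is the grip in N (left out, the last holds). Time passes only in rows, so rows that repeat a pose let the fingers close. It gives the time, the measured TCP pose, the force and the opening at its end, in the units of the state.
- get_state(): the state, without advancing time (a new reading comes with each control period).
- camera(name): name is "side" or "top"; returns a dict with "pixels" (480x640x3 uint8, blue, green, red), "mtx" (3x3 intrinsics, pixels), "R" (3x3) and "t" (3): a world point X has camera coordinates R X + t. Camera axes: x right, y down, z forward; pixel columns grow to the right and rows downward; lengths in m; the calibration is good to about 2 mm. A picture is of the moment at which its call begins. There is no depth.
- finish_job(): hands the job in, once; it reports no verdict.
The state is a dict: "t": time; "q": joint angles; "qvel": joint speeds; "effort": joint torques, N m; "ee_pos": TCP position; "eef_rot": TCP orientation; "wrist_force": force on the tool from outside, world axes, zero at the start; "wrist_torque": the same for the moment, N m; "finger_gap": finger opening in m.
Only numpy, scipy, OpenCV 4.12 (cv2) and the standard library are available. Lean on these libraries where they do the work, as an engineer would, in place of code of your own. Each camera call takes 0.05 s, during which the arm holds its last target. There are 200 camera calls.

### The job

Lay the loose grey foam block in the channel of the gluing jig, long side along the channel, between the orange-handled ram and the foam block already lying there, and let go of it. Then push the ram by its orange handle so that the two blocks are squeezed end to end against the sprung pad until the gauge needle stands in the green, never letting it reach the red, and keep it there while the glue grabs: after at least 2 s in the green, finish still holding the handle pushed. Do not touch the blocks while pressing, and leave the clay jar and the tape roll where they stand.

Things in the scene. Friction and masses are not known exactly. Their poses are not given: they have to be found in the camera images.
- jig: Fixed aluminium gluing jig, 300 x 90 mm. Origin: centre of its underside; x = clamping direction, from the orange-handled ram to the sprung pad and gauge; z up. Bed top at z 12 mm. A channel 45 mm wide (y +-22.5 mm) runs along x between two dark rails 12 mm wide, tops at z 19 mm. Behind the pad a grey gauge housing: x 74 to 146, y +-39, top z 48 mm.
- dial (a point): Centre of the gauge's round white dial, 70 mm diameter, facing up at z 51 mm, jig x = 110 mm. Its black needle points to the jig's +y at rest and turns clockwise (seen from above) by 0.18 rad for each mm the pad is pushed back: green arc from 5 to 10 mm, red arc from 12 to 14 mm.
- bay (a point): Point on the bed surface (z 12 mm), mid-channel at jig x = -62 mm: a good place for the middle of the loose block's underside. At rest the free length of channel between ram face and the block already lying in it is 70 to 81 mm; the point is near its middle.
- ram (a joint): Travel of the ram along the jig's +x (m): 0 = at rest, held back by a light spring (2 N, plus 40 N per m); end stop 0.065. Its flat steel face stands at jig x = -105 mm at rest. With both 52 mm blocks pushed together against the resting pad it reads about 0.041, and beyond that 0.041 + the pad's travel.
- handle (a point): Middle of the top of the ram's upright orange handle, moving with the ram: jig x = -126 mm at rest, top 100 mm above the table. The handle is a block 18 mm thick along the jig's x and 34 mm wide along its y, upright between 36 and 100 mm; it can be pinched from above or pushed.
- spring_pad (a joint): How far the sprung pad at the far end of the channel is pushed back along the jig's +x (m): 0 = at rest, hard stop 0.014. Spring 1200 N per m, so the green means 6 to 12 N. Its flat face stands at jig x = +40 mm at rest. Green on the dial = 0.005 to 0.010; red = 0.012 and more.
- block_a: Light grey rigid foam block, 37 x 52 x 22 mm (x, y, z of the block; y is the long side), 40 g, loose, already lying in the channel in front of the pad, long side along the jig's x. Origin: centre of its underside.
- block_b: The loose block, just like the other: light grey rigid foam, 37 x 52 x 22 mm (x, y, z; y is the long side), about 40 g, lying flat on the table at any yaw. Origin: centre of its underside.
- clay_jar: Brown clay jar, 72 mm diameter, 107 mm tall, standing loose on the table. Origin: centre of its underside. Leave alone.
- film_tape: Beige roll of tape, 60 mm diameter, 19 mm high, lying loose on the table. Origin: centre of its underside. Leave alone.

How it is judged:
By the outcome, as a careful person would: the job done as asked, in the order asked, and still so for the second after the job is handed in, while the arm keeps its last pose, push and grip.
It also fails if it takes over 54 s, if anything falls off the work surface, if the arm or the gripper's body presses on something with over 40 N, if the wrist force passes 120 N, or if a joint passes its speed limit or range.

## Working session

There is one attempt and no reset: what is moved stays moved. The work goes in short steps, Python scripts to look and compute and a tool call to move; the robot and the scene stay as the last step left them, time stands still between calls to the robot, and variables do not carry over. Pictures are saved under pics/ and viewed, about 8 in all and at most 12, crops included, and the job is handed in when it is done.

Besides the shell and the picture viewer there is one more tool, called after ">>>" as name(argument=value, ...) on one line, values as JSON. play_rows: Moves the arm, as the interface text tells. Its arguments: {"type":"object","properties":{"commands":{"type":"string"},"squeeze":{"type":"number"}},"required":["commands"]}

```bash
mkdir -p pics; ls; cat > h.py <<'E'
from rig import *
import numpy as np, cv2
def ray(c,u,v,z):
    d=c["R"].T@np.linalg.solve(c["mtx"],[u,v,1]); o=-c["R"].T@c["t"]
    return o+d*(z-o[2])/d[2]
def proj(c,X):
    p=c["mtx"]@(c["R"]@np.array(X)+c["t"]); return p[:2]/p[2]
E
python3 - <<'E'
from h import *
s=get_state();print({k:np.round(v,3) for k,v in s.items()})
for n in("top","side"):
    c=camera(n);cv2.imwrite(f"pics/{n}0.png",c["pixels"]);np.savez(f"{n}0.npz",**c)
    print(n,-c["R"].T@c["t"],c["R"].round(2).tolist(),c["mtx"][0,0])
E
```

```text
pics
{'t': np.float64(0.0), 'q': array([ 1.157,  0.6  , -0.003,  1.6  ,  0.002,  0.943, -0.08 ]), 'qvel': array([-0.001, -0.001,  0.   , -0.001,  0.   , -0.001, -0.002]), 'effort': array([-0.0000e+00, -7.6507e+01,  1.4970e+00, -2.5236e+01, -5.2000e-02,
        1.7000e-02,  0.0000e+00]), 'ee_pos': array([ 0.239, -0.684,  0.218]), 'eef_rot': array([-0.001,  0.986,  0.168, -0.   ]), 'wrist_force': array([-0.832,  0.569, -0.675]), 'wrist_torque': array([-0.063,  0.026, -0.039]), 'finger_gap': np.float64(0.093)}
top [ 0.49864425 -0.06431249  1.28772114] [[-0.03, -1.0, 0.01], [-1.0, 0.03, -0.06], [0.06, -0.01, -1.0]] 557.6730568495387
side [ 0.52683337 -0.92405695  0.49433689] [[1.0, -0.02, 0.02], [0.01, -0.41, -0.91], [0.03, 0.91, -0.41]] 433.9118252383065
```

View pics/top0.png

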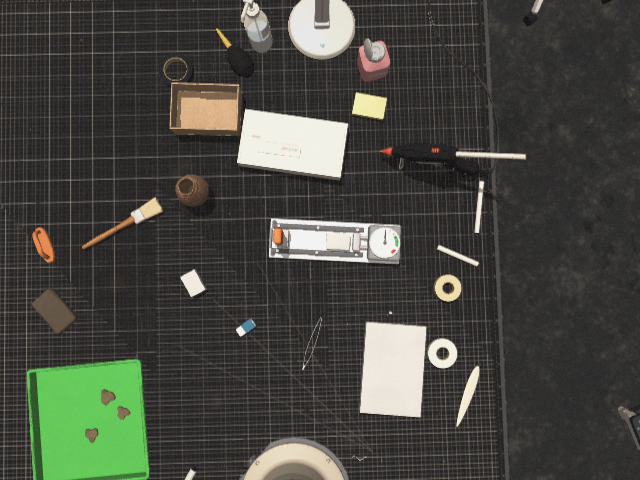

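View pics/side0.png

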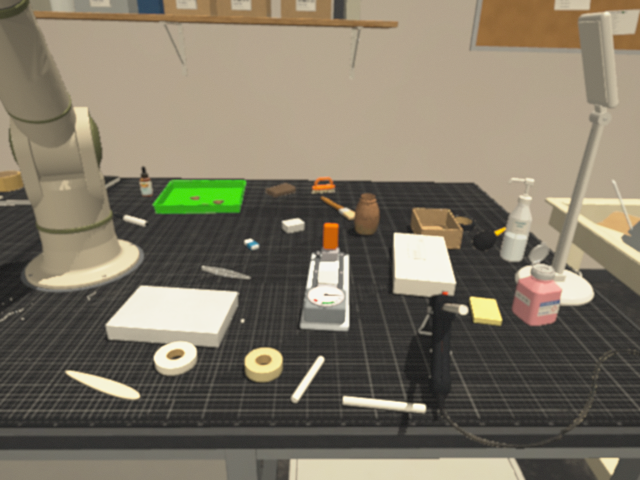

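The top view shows the jig at (335,241) with its ram on the left (handle about 278,237) and its dial at (385,242). The loose block is at (193,283), the jar at (192,191) and the tape at (448,288). Next I measure.

```bash
python3 - <<'E'
from h import *
c=dict(np.load("top0.npz"));im=c["pixels"]
hsv=cv2.cvtColor(im,cv2.COLOR_BGR2HSV)
w=((hsv[...,2]>150)&(hsv[...,1]<60)).astype(np.uint8)
def comp(m,box):
    x0,y0,x1,y1=box; k=np.zeros_like(m);k[y0:y1,x0:x1]=m[y0:y1,x0:x1]
    cs,_=cv2.findContours(k,cv2.RETR_EXTERNAL,cv2.CHAIN_APPROX_NONE)
    return max(cs,key=cv2.contourArea)
def rep(n,ct,z):
    P=np.array([ray(c,u,v,z)[:2] for u,v in ct[:,0].astype(float)])
    r=cv2.minAreaRect((P*1000).astype(np.float32)); print(n,np.round(r[0],1),np.round(r[1],1),round(r[2],1))
rep("blockb z22",comp(w,(170,262,215,305)),.022)
rep("jig z12",comp(w|((hsv[...,2]>110)&(hsv[...,1]<60)).astype(np.uint8),(262,212,410,270)),.012)
o=((hsv[...,0]<14)&(hsv[...,1]>170)&(hsv[...,2]>120)).astype(np.uint8)
rep("handle z100",comp(o,(265,220,295,255)),.1)
g=cv2.cvtColor(im,cv2.COLOR_BGR2GRAY)
d=comp(((g>185)*1).astype(np.uint8),(366,222,402,262));rep("dial z51",d,.051)
a=cv2.resize(im[210:275,260:410],None,fx=5.3,fy=5.3,interpolation=cv2.INTER_CUBIC)
b=cv2.resize(im[265:305,170:215],None,fx=5,fy=5,interpolation=cv2.INTER_CUBIC)
A=np.zeros((a.shape[0]+b.shape[0],a.shape[1],3),np.uint8);A[:a.shape[0]]=a;A[a.shape[0]:,:b.shape[1]]=b
cv2.imwrite("pics/c1.png",A)
E
```

```text
blockb z22 [482.9 217.4] [53.3 36.1] 27.7
jig z12 [ 570.5 -106.9] [300.9  90.9] 85.4
handle z100 [577.2  12.8] [10. 31.] 67.7
dial z51 [ 562.3 -215.7] [66.8 66.8] 88.5
```

View pics/c1.png

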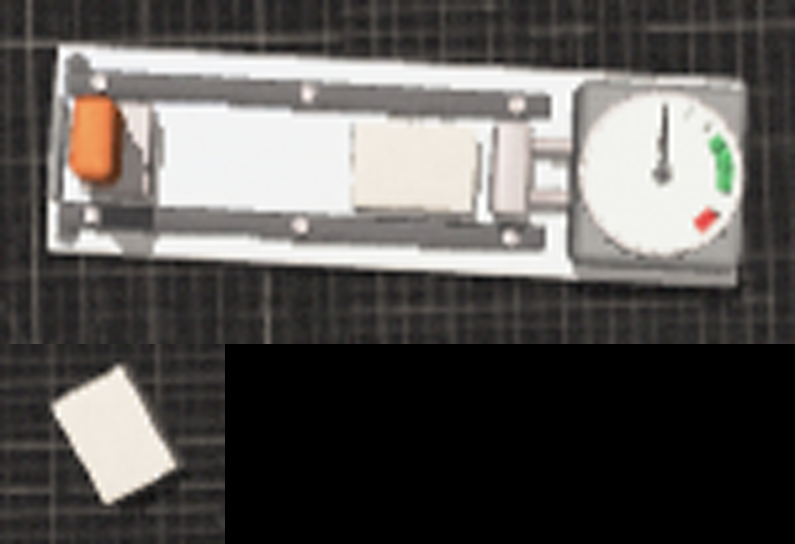

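>>> play_rows(commands="330 484 0 0 0 8.3 1;330 484 0 0 0 8.3 1;330 484 0 0 0 8.3 1;330 484 0 0 0 8.3 1;330 484 0 0 0 8.3 1;330 484 0 0 0 8.3 1;330 484 0 0 0 8.3 1;330 484 0 0 0 8.3 1;330 484 0 0 0 8.3 1;330 484 0 0 0 8.3 1;243 901 -120 0 0 8.3 1;243 901 -120 0 0 8.3 1;243 901 -120 0 0 8.3 1;243 901 -120 0 0 8.3 1;243 901 -120 0 0 8.3 1;243 901 -120 0 0 8.3 1;243 901 -120 0 0 8.3 1;243 901 -120 0 0 8.3 1;243 901 -120 0 0 8.3 1;243 901 -120 0 0 8.3 1")

```text
t: 2.6
ee_pos: [0.4833, 0.2146, 0.0989]
eef_rot: [0.0, 0.971, 0.237, 0.0]
wrist_force: [-0.1, -0.7, 0.3]
finger_gap: 0.0929
```

>>> play_rows(commands="0 2 -45 0 0 0 1;0 2 -75 0 0 0 0.7;0 2 -88 0 0 0 0.6;0 2 -88 0 0 0 0.6;0 2 -88 0 0 0 0.6;0 2 -88 0 0 0 0.2;0 2 -88 0 0 0 0.2;0 2 -88 0 0 0 0.2;0 2 -88 0 0 0 0.2;0 2 -88 0 0 0 0.2;0 2 -88 0 0 0 0.2", squeeze=12)

```text
t: 3.98
ee_pos: [0.4829, 0.2188, 0.0112]
eef_rot: [-0.0, 0.971, 0.239, 0.0]
wrist_force: [-0.5, -0.7, 6.8]
finger_gap: 0.0367
```

>>> play_rows(commands="0 0 60 0 0 0 0.2;0 0 120 0 0 0 0.2;92 -264 110 0 0 57.8 0.2;92 -264 110 0 0 57.8 0.2;92 -264 110 0 0 57.8 0.2;92 -264 110 0 0 57.8 0.2;92 -264 110 0 0 57.8 0.2;92 -264 110 0 0 57.8 0.2;92 -264 110 0 0 57.8 0.2;92 -264 110 0 0 57.8 0.2;92 -264 110 0 0 57.8 0.2;92 -264 110 0 0 57.8 0.2")

```text
t: 5.48
ee_pos: [0.5746, -0.0448, 0.1207]
eef_rot: [0.0, 0.735, 0.678, -0.0]
wrist_force: [0.7, 0.1, -0.3]
finger_gap: 0.0366
```

```bash
python3 - <<'E'
from h import *
s=get_state();print(s["ee_pos"].round(4),s["eef_rot"].round(4),s["wrist_force"].round(1),s["finger_gap"])
t=camera("top");c=camera("side")
a=cv2.resize(t["pixels"][190:290,240:420],None,fx=3.3,fy=3.3,interpolation=cv2.INTER_CUBIC)
b=cv2.resize(c["pixels"][180:330,260:400],None,fx=2.2*1,fy=2.2,interpolation=cv2.INTER_CUBIC)
A=np.zeros((max(a.shape[0],b.shape[0]),a.shape[1]+b.shape[1],3),np.uint8)[:, :]
A=np.zeros((600,600,3),np.uint8);A[:330-60]=np.pad(a,((0,0),(0,6),(0,0)))[60:330,:600];A[270:600,:308]=b
cv2.imwrite("pics/c2.png",A)
E
```

```text
[ 0.5746 -0.0448  0.1207] [ 1.000e-04  7.348e-01  6.783e-01 -0.000e+00] [ 0.7  0.1 -0.3] 0.03662202755693365
```

View pics/c2.png

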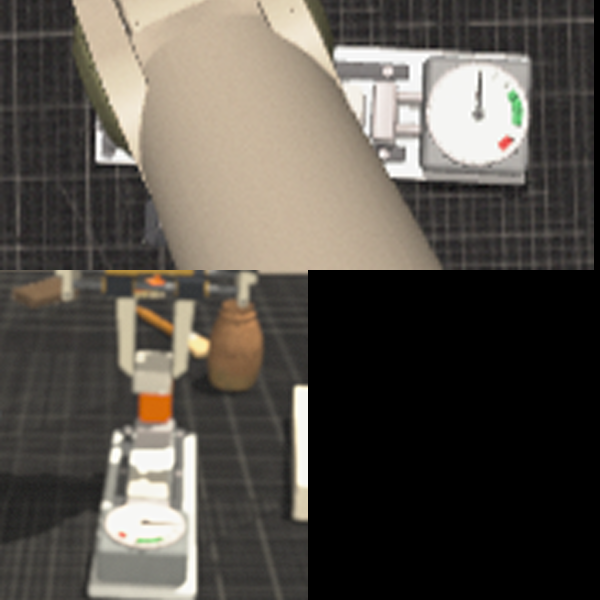

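The block hangs square between the fingers over the channel, and in the side view it lines up with the rails. The needle is still at rest. Lowering now.

>>> play_rows(commands="1 0 -50 0 0 0 0.2;1 0 -80 0 0 0 0.2;1 0 -88 0 0 0 0.2;1 0 -92 0 0 0 0.2;1 0 -95 0 0 0 0.2;1 0 -96 0 0 0 0.2;1 0 -96 0 0 0 0.2;1 0 -96 0 0 0 0.2")

```text
t: 6.58
ee_pos: [0.5757, -0.0453, 0.025]
eef_rot: [0.0, 0.735, 0.678, 0.0]
wrist_force: [0.2, 0.3, -0.6]
finger_gap: 0.0363
```

```bash
python3 - <<'E'
from h import *
c=camera("side")
a=cv2.resize(c["pixels"][215:330,280:380],None,fx=5,fy=5,interpolation=cv2.INTER_CUBIC)
cv2.imwrite("pics/c3.png",a)
E
```

```text
(no output)
```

View pics/c3.png

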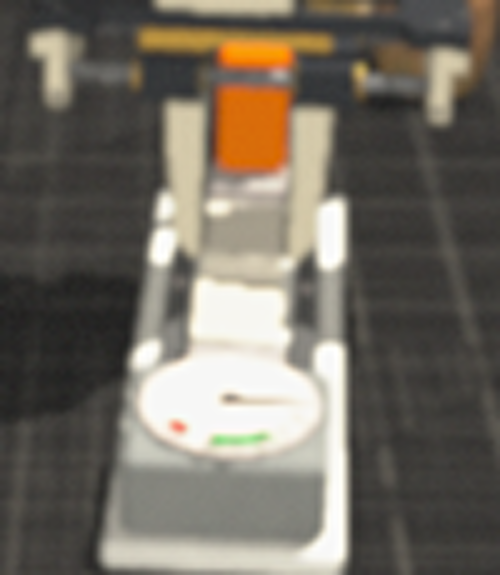

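The block sits between the rails about 1.5 mm above the bed with no contact force. I lower the rest, release and rise.

>>> play_rows(commands="0 0 -1 0 0 0 0.2;0 0 -1.7 0 0 0 0.2;0 0 -1.7 0 0 0 0.2;0 0 -1.7 0 0 0 0.45;0 0 -1.7 0 0 0 0.6;0 0 -1.7 0 0 0 0.65;0 0 5 0 0 0 0.65;0 0 20 0 0 0 0.65;0 0 60 0 0 0 0.65;0 0 120 0 0 0 0.65;0 -150 120 0 0 0 0.65;0 -150 120 0 0 0 0.65;0 -150 120 0 0 0 0.65;0 -150 120 0 0 0 0.65")

```text
t: 8.38
ee_pos: [0.5751, -0.1979, 0.1455]
eef_rot: [0.001, 0.736, 0.677, -0.0]
wrist_force: [-0.9, 0.7, -0.4]
finger_gap: 0.06
```

```bash
python3 - <<'E'
from h import *
c=camera("top");s=camera("side")
a=cv2.resize(c["pixels"][210:275,260:410],None,fx=5.3,fy=5.3,interpolation=cv2.INTER_CUBIC)
b=cv2.resize(s["pixels"][210:330,280:380],None,fx=2.1,fy=2.1,interpolation=cv2.INTER_CUBIC)
A=np.zeros((a.shape[0]+b.shape[0],a.shape[1],3),np.uint8);A[:a.shape[0]]=a;A[a.shape[0]:,:b.shape[1]]=b
cv2.imwrite("pics/c4.png",A)
E
```

```text
(no output)
```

View pics/c4.png

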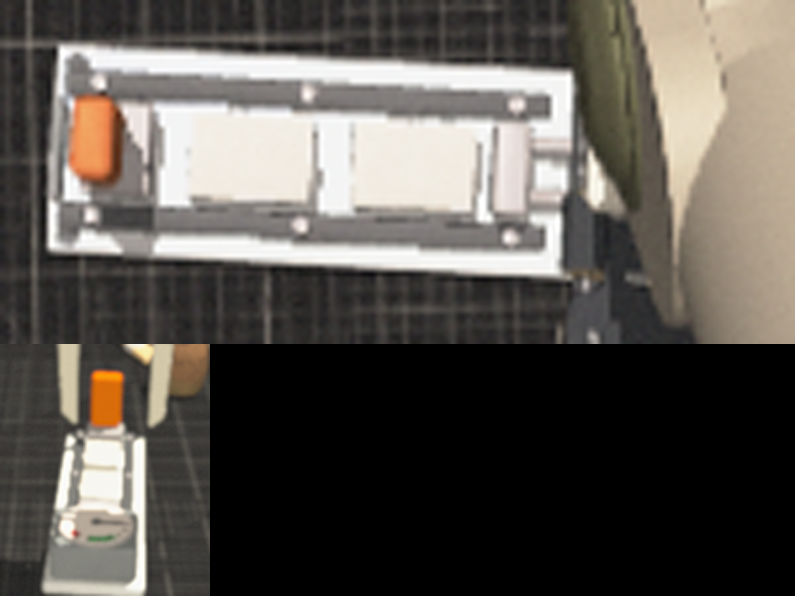

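The block lies flat, square and clear of everything in the channel (crop x 190–315), with the ram on its left and block A on its right.

```bash
python3 - <<'E'
from h import *
c=camera("top");im=c["pixels"][220:255,268:292].astype(int)
m=((im[...,2]-im[...,0])>60).astype(np.uint8)
ys,xs=np.nonzero(m);print(xs.min()+268,xs.max()+268,ys.min()+220,ys.max()+220)
for z in(.09,.1):
  P=np.array([ray(c,x+268,y+220,z)[:2] for x,y in zip(xs,ys)])*1000
  print(z,P.mean(0),cv2.minAreaRect(P.astype(np.float32)))
u=np.array([-.0802,-.9968]);v=np.array([.9968,-.0802]);o=np.array([570.5,-106.9])
for sx in(-135,-117):
  for sy in(-17,17): print(sx,sy,proj(c,[*((o+u*sx+v*sy)/1000),.1]).round(1),proj(c,[*((o+u*sx+v*sy)/1000),.036]).round(1))
E
```

```text
273 282 228 243
0.09 [580.09359772  17.78795649] ((580.336669921875, 17.85128402709961), (19.349271774291992, 32.390140533447266), 88.68421936035156)
0.1 [579.41356174  17.10248433] ((579.6546630859375, 17.165285110473633), (19.187721252441406, 32.11970138549805), 88.6842041015625)
-135 -17 [272.1 242.8] [274.4 244.3]
-135 17 [273.  226.9] [275.2 229.2]
-117 -17 [280.5 243.2] [282.4 244.7]
-117 17 [281.4 227.4] [283.2 229.7]
```

>>> play_rows(commands="6 60 0 0 0 10 0.65;6 120 0 0 0 20 0.65;6 180 0 0 0 30 0.65;6 217 0 0 0 40 0.65;6 217 0 0 0 50 0.65;6 217 0 0 0 60 0.65;6 217 0 0 0 70 0.65;6 217 0 0 0 80 0.65;6 217 0 0 0 90 0.65;6 217 0 0 0 90 0.65;6 217 0 0 0 90 0.65")

```text
t: 9.9
ee_pos: [0.5814, 0.0227, 0.1448]
eef_rot: [0.0, 0.041, 0.999, 0.0]
wrist_force: [-0.5, 0.0, 0.2]
finger_gap: 0.0604
```

>>> play_rows(commands="0 -4 0 0 0 0 0.65;0 -4 -40 0 0 0 0.6;0 -4 -75 0 0 0 0.6;0 -4 -80 0 0 0 0.5;0 -4 -80 0 0 0 0.4;0 -4 -80 0 0 0 0.3;0 -4 -80 0 0 0 0.22;0 -4 -80 0 0 0 0.1;0 -4 -80 0 0 0 0.1;0 -4 -80 0 0 0 0.1;0 -4 -80 0 0 0 0.1", squeeze=30)

```text
t: 11.28
ee_pos: [0.582, 0.0173, 0.0653]
eef_rot: [0.001, 0.04, 0.999, -0.0]
wrist_force: [-0.0, -1.8, 6.4]
finger_gap: 0.0179
```

>>> play_rows(commands="-0.2 -2 0 0 0 0 0.1;-0.4 -5 0 0 0 0 0.1;-0.6 -8 0 0 0 0 0.1;-0.9 -11 0 0 0 0 0.1;-1.1 -14 0 0 0 0 0.1;-1.4 -17 0 0 0 0 0.1;-1.6 -20 0 0 0 0 0.1;-1.8 -23 0 0 0 0 0.1;-2.1 -26 0 0 0 0 0.1;-2.3 -29 0 0 0 0 0.1;-2.6 -32 0 0 0 0 0.1;-2.8 -35 0 0 0 0 0.1;-3 -37 0 0 0 0 0.1;-3 -38 0 0 0 0 0.1;-3 -38 0 0 0 0 0.1;-3 -38 0 0 0 0 0.1")

```text
t: 13.28
ee_pos: [0.5791, -0.019, 0.0654]
eef_rot: [0.001, 0.04, 0.999, 0.001]
wrist_force: [0.1, 3.6, 6.0]
finger_gap: 0.0181
```

```bash
cat > look.py <<'E'
from h import *
import sys
c=camera("top");s=camera("side")
a=cv2.resize(c["pixels"][205:275,260:410],None,fx=5.3,fy=5.3,interpolation=cv2.INTER_CUBIC)
b=cv2.resize(s["pixels"][220:305,290:370],None,fx=2.6,fy=2.6,interpolation=cv2.INTER_CUBIC)
A=np.zeros((a.shape[0]+b.shape[0],a.shape[1],3),np.uint8);A[:a.shape[0]]=a;A[a.shape[0]:,:b.shape[1]]=b
cv2.imwrite("pics/%s.png"%sys.argv[1],A)
# needle: dark pixels inside dial, top view
cen=proj(c,np.array([561.7,-216.5,51])/1000); g=cv2.cvtColor(c["pixels"],cv2.COLOR_BGR2GRAY).astype(float)
pol=cv2.warpPolar(255-g.astype(np.uint8),(15,360),tuple(map(float,cen)),15,cv2.INTER_LINEAR)
p=pol[:,4:10].mean(1); a0=np.argmax(p); k=np.arange(a0-12,a0+13); wt=np.maximum(p[k%360]-p[k%360].min(),0)
ang=(k*wt).sum()/wt.sum(); yd=proj(c,(np.array([561.7,-216.5,51])+30*np.array([.9968,-.0802,0]))/1000)-cen
rest=np.degrees(np.arctan2(yd[1],yd[0])); d=(ang-rest+180)%360-180
print("needle deg cw",d,"pad mm",np.radians(d)/.18, "peak",p.max(), "cen",cen)
E
python3 look.py c5
```

```text
needle deg cw 1.4596612211453248 pad mm 0.1415327459592611 peak 130.16666666666666 cen [384.37638413 242.21925966]
```

View pics/c5.png

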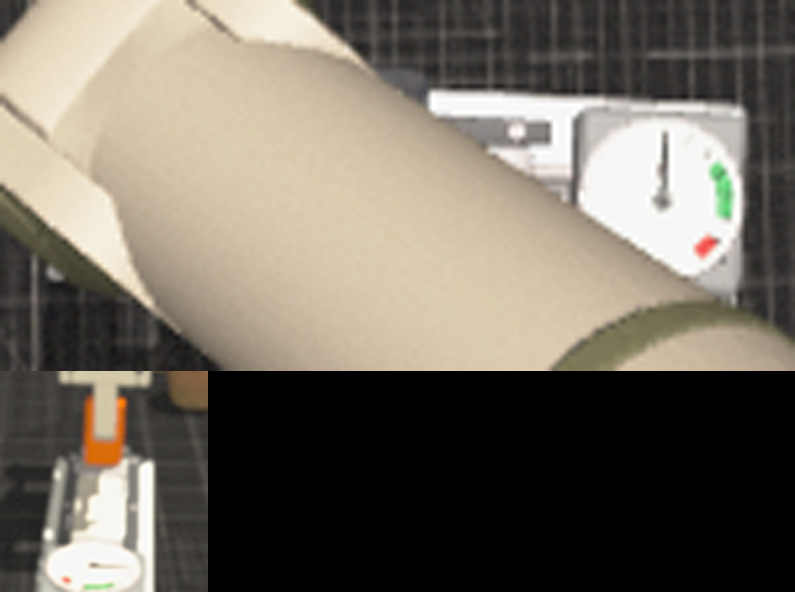

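The needle is at rest and the blocks are nearly together. I push 7 mm more, slowly.

>>> play_rows(commands="-0.1 -1 0 0 0 0 0.1;-0.2 -2 0 0 0 0 0.1;-0.2 -3 0 0 0 0 0.1;-0.3 -4 0 0 0 0 0.1;-0.4 -5 0 0 0 0 0.1;-0.5 -6 0 0 0 0 0.1;-0.6 -7 0 0 0 0 0.1;-0.6 -7 0 0 0 0 0.1;-0.6 -7 0 0 0 0 0.1")

```text
t: 14.5
ee_pos: [0.5786, -0.025, 0.0654]
eef_rot: [0.001, 0.039, 0.999, 0.001]
wrist_force: [0.4, 7.2, 5.0]
finger_gap: 0.0178
```

```bash
python3 look.py c6
```

```text
needle deg cw 27.691799642304204 pad mm 2.685072664226647 peak 114.83333333333333 cen [384.37638413 242.21925966]
```

>>> play_rows(commands="-0.1 -1 0 0 0 0 0.1;-0.2 -2 0 0 0 0 0.1;-0.2 -3 0 0 0 0 0.1;-0.3 -4 0 0 0 0 0.1;-0.4 -5 0 0 0 0 0.1;-0.4 -5 0 0 0 0 0.1;-0.4 -5 0 0 0 0 0.1;-0.4 -5 0 0 0 0 0.1")

```text
t: 15.6
ee_pos: [0.5784, -0.0284, 0.0654]
eef_rot: [0.001, 0.039, 0.999, 0.002]
wrist_force: [0.2, 11.3, 2.6]
finger_gap: 0.0181
```

```bash
python3 look.py c7
```

```text
needle deg cw 65.19497763670768 pad mm 6.321483419581225 peak 95.16666666666667 cen [384.37638413 242.21925966]
```

View pics/c7.png

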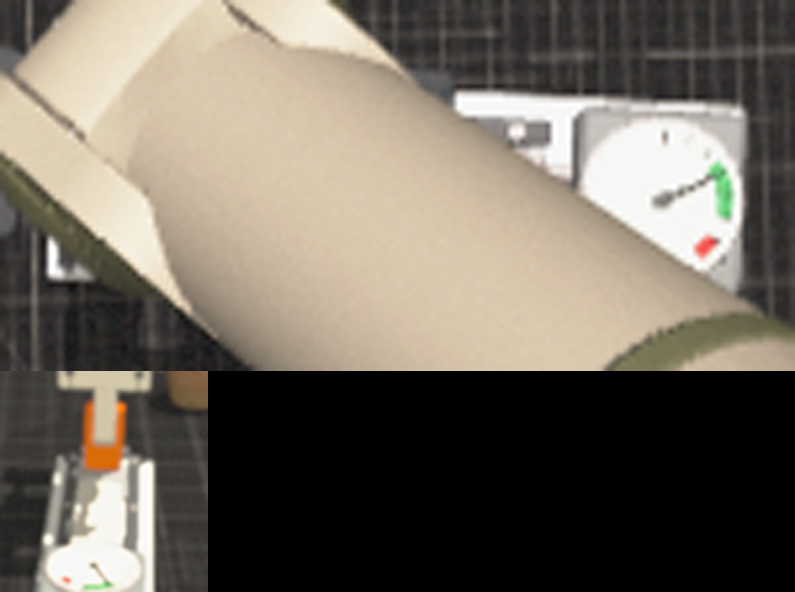

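The needle has just entered the green (crop about 718,172), reading 6.3 mm. I nudge it toward the middle and hold.

>>> play_rows(commands="-0.1 -0.7 0 0 0 0 0.1;-0.1 -1.4 0 0 0 0 0.1;-0.1 -1.4 0 0 0 0 0.1;-0.1 -1.4 0 0 0 0 0.1;-0.1 -1.4 0 0 0 0 0.1;-0.1 -1.4 0 0 0 0 0.1")

```text
t: 16.45
ee_pos: [0.5783, -0.0293, 0.0654]
eef_rot: [0.001, 0.039, 0.999, 0.003]
wrist_force: [0.5, 12.0, 1.4]
finger_gap: 0.0177
```

```bash
python3 look.py c8
```

```text
needle deg cw 73.78116406190634 pad mm 7.154023549079883 peak 85.16666666666667 cen [384.37638413 242.21925966]
```

Good; holding for 3.75 s.

>>> play_rows(commands="0 0 0 0 0 0 0.1;0 0 0 0 0 0 0.1;0 0 0 0 0 0 0.1;0 0 0 0 0 0 0.1;0 0 0 0 0 0 0.1;0 0 0 0 0 0 0.1;0 0 0 0 0 0 0.1;0 0 0 0 0 0 0.1;0 0 0 0 0 0 0.1;0 0 0 0 0 0 0.1;0 0 0 0 0 0 0.1;0 0 0 0 0 0 0.1;0 0 0 0 0 0 0.1;0 0 0 0 0 0 0.1;0 0 0 0 0 0 0.1;0 0 0 0 0 0 0.1;0 0 0 0 0 0 0.1;0 0 0 0 0 0 0.1;0 0 0 0 0 0 0.1;0 0 0 0 0 0 0.1")

```text
t: 19.05
ee_pos: [0.5783, -0.0293, 0.0654]
eef_rot: [0.001, 0.039, 0.999, 0.003]
wrist_force: [0.6, 12.4, 2.0]
finger_gap: 0.0178
```

>>> play_rows(commands="0 0 0 0 0 0 0.1;0 0 0 0 0 0 0.1;0 0 0 0 0 0 0.1;0 0 0 0 0 0 0.1;0 0 0 0 0 0 0.1;0 0 0 0 0 0 0.1;0 0 0 0 0 0 0.1;0 0 0 0 0 0 0.1;0 0 0 0 0 0 0.1;0 0 0 0 0 0 0.1")

```text
t: 20.3
ee_pos: [0.5783, -0.0293, 0.0654]
eef_rot: [0.001, 0.039, 0.999, 0.003]
wrist_force: [-0.1, 12.7, 2.0]
finger_gap: 0.018
```

```bash
python3 look.py c9
```

```text
needle deg cw 73.7635928831694 pad mm 7.152319799510906 peak 84.16666666666667 cen [384.37638413 242.21925966]
```

View pics/c9.png

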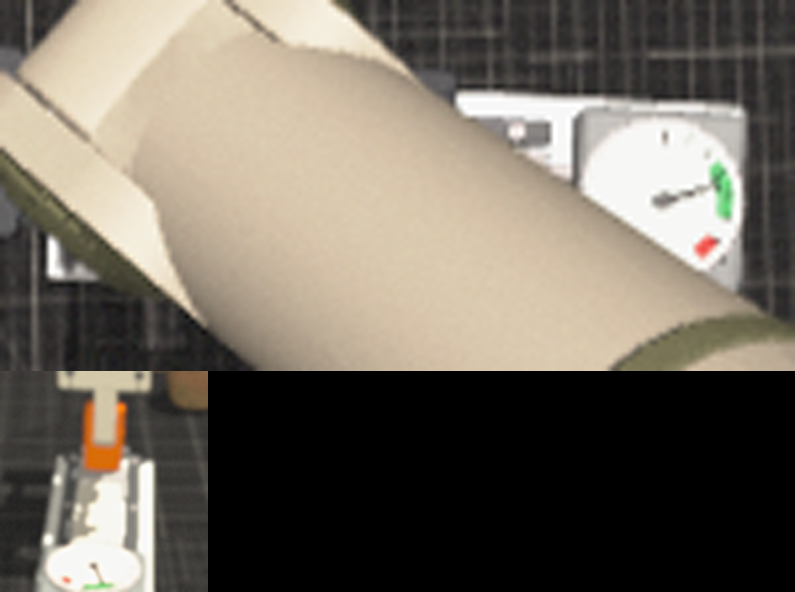

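The needle stands steady inside the green (crop about 715,186), well short of the red. Handing in.

```bash
python3 -c "
from rig import *
print(finish_job())"
```

```text
the job is handed in; nothing more can be done
None
```

I laid the loose block in the channel between the ram and the other block and let go of it. I then gripped the orange handle and pushed the ram until the needle stood in the green. I held it there for over 4 s and handed the job in at about 20 s, still gripping and pushing.

**Last checks:**
- **Gauge:** the needle read 73.8°, about 7.15 mm of pad travel. It was the same in two readings nearly 4 s apart, and the highest reading I took was well below the red at 12 mm.
- **Force:** about 12.5 N on the wrist along the push, steady while holding.
- **Blocks:** just after release, the top view showed the loose block flat and square in the channel. During the press the arm hid both blocks from above, so I judged them only from a small side view, where they looked in line.
- **Jar and tape:** I kept clear of both but did not measure them again at the end.

No check failed or disagreed.

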